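Centre the thread spool on its display stand

ROBOT

A 6-joint arm with a two-finger parallel gripper is mounted at the origin on a cart in front of the work surface, level with it; the furniture and walls round the work are solid. World frame = base frame: x ahead of the robot, y to its left, z up, the work surface at z = 0. Lengths are in mm, angles in rad, forces in N, time in s.
With the tool pointing down it reaches from about 350 to 775 mm from the base axis. Payload 7.3 kg.
Tool frame: the origin (TCP) lies at the very end of the fingers, on their centre line; the grasp point (between the pads) lies bot.grip_point_offset behind it (bot.grip_point_offset is the distance from the TCP to the grasp point, in mm); z points along the fingers, y is the line along which they close (so a half turn about z gives the same grasp; the last joint's range is limited). The gripper opens to 92 mm and grips with 3 to 60 N. Pads are 19 mm wide; open, the fingers measure 130 mm over their backs; the gripper's body (75 mm by 190 mm) begins 47 mm behind the grasp point.
Start: joints at [-1.47, 0.342, 1.524, -0, 1.275, -0.146], TCP at [128.28, -509.106, 226.741] pointing down, gripper open.
Joint ranges: [-2.53, 2.53], [-0.77, 2.02], [0.04, 2.7], [-1, 4.14], [0.28, 2.66], [-3.11, 3.11]. Speed limits (rad/s): [2.57, 2.57, 3.14, 3.14, 3.14, 3.14].

INTERFACE

Orientations are given as [roll, pitch, yaw] about the fixed x, y, z axes, in that order (R = Rz(yaw) Ry(pitch) Rx(roll)).
In Python, from plant import bot gives the robot as it stands. The module is installed in compiled form; this text tells all that it offers.
- The arm moves only by the tool carry_out, never from a script. Its argument "plan" is a list of rows, each an object of numbers: "tx", "ty", "tz": the shift along the world's x, y, z in mm; "rx", "ry", "rz": the turn, a rotation vector about the world's x, y, z in rad. A call has 1 to 12 rows; each row shifts and turns the commanded pose from where the row before left it; what a row does not reach is not made up. A row lasts 1/10 s, in which the tool goes at most 50 mm and 8.59 degrees, less where a joint would pass 70% of its speed; a pose out of reach is approached as far as the arm can. A call with a gripper value outside its range is refused whole. "gripper" is the closure, from 0 (fully open) to 1 (shut), set as the call begins (left out, the last holds). The fingers move at their own pace and stop on an object; the grip force is fixed at half the most. Time passes only in rows, so rows that do not move let the fingers close. It gives the time, the measured TCP pose, the force, the opening and the grip force at its end, in the units of the state.
- bot.get_obs(): the state, without advancing time (a new reading comes with each control period).
- bot.capture(name): name is "scene" or "top"; returns the picture (400x640x3 uint8, red, green, blue); there is no depth.
- bot.camera_model(name): a dict with "camera_matrix" (3x3 intrinsics, pixels), "dist" ([k1, k2, p1, p2, k3] as OpenCV has them; the pictures are not rectified), "R" (3x3) and "t" (3): a world point X has camera coordinates R X + t. Camera axes: x right, y down, z forward; pixel columns grow to the right and rows downward; lengths in mm; the calibration is good to about 2 mm. A picture is of the moment at which its call begins. camera_model takes no time and is no camera call.
- bot.close_job(): hands the job in; it is judged then, once.
The state is a dict: "time": time; "joint_positions": joint angles; "dq": joint speeds; "tau": joint torques, N m; "tool_pos": TCP position; "tcp_rot": TCP orientation; "contact_force": force on the tool from outside, world axes, zero at the start; "moment": the same for the moment, N m; "grip_width": finger opening in mm; "finger_force": force on a finger pad.
Only numpy, scipy, OpenCV 4.12 (cv2) and the standard library are available. Lean on these libraries where they do the work, as an engineer would, in place of code of your own. Each camera call takes 0.05 s, during which the arm holds its last target. There are 200 camera calls.

TASK

The blue spool of thread stands off-centre on the small round wooden display stand, ready to fall off. With the fingertips, nudge it gently sideways until it stands upright wholly inside the brass ring in the middle of the stand's top. Do not pinch, lift or topple the spool, do not shift or tip the stand, and leave the other spools, the button jar and the rubber stamp where they are.

Things in the scene. Friction and masses are not known exactly. Their poses are not given: they have to be found in the camera images.
- spool_blue: The blue spool of thread on the stand, about 25 to 45 g, upright: round, 28 mm diameter (radius 14), 50 mm tall, rim flanges pale, blue between. Origin: centre of its underside; z up along its axis. (Three more spools far back on the counter are fixed decor.) It rests loose on the stand's top, sliding with dry friction; pushed near its upper end it topples.
- stand: Small turned dark wooden pedestal, loose, 0.22 kg, easily rocked, 50 mm tall: foot disc 50 mm diameter, slim waist, flat round top of 68 mm diameter, 50 mm above the origin. Inlaid flush in the top, about its centre, is a thin brass ring (inner diameter 40 mm, outer 45 mm). Origin: centre of its underside, on its axis; z up.
- spool_red: Bystander: red spool of thread, 28 mm diameter, 50 mm tall, standing on the counter; origin at the centre of its underside.
- spool_white: Bystander: white spool of thread, 28 mm diameter, 50 mm tall, standing on the counter; origin at the centre of its underside.
- button_jar: Bystander: clear jar with a brown lid, 56 mm diameter, 79 mm tall, standing on the counter; origin at the centre of its underside.
- rubber_stamp: Bystander: wooden hand stamp with a black knob, 25x54 mm, 73 mm tall, standing on the counter; origin at the centre of its underside.
There are look-alikes about, which are no part of the job. What is shaped like the stand but turquoise is not meant.

How it is judged:
By the outcome, as a careful person would: the job done as asked, in the order asked, and still so for the second after the job is handed in, with the robot touching nothing.
It also fails if it takes over 48 s, if anything falls off the work surface, if the arm or the gripper's body presses on something with over 40 N, if the wrist force passes 120 N, or if a joint passes its speed limit or range.

## Working session

There is one attempt and no reset: what is moved stays moved. The work goes in short steps, Python scripts to look and compute and a tool call to move; the robot and the scene stay as the last step left them, time stands still between calls to the robot, and variables do not carry over. Pictures are saved under pics/ and viewed, at most 10 in all, crops included, and the job is handed in when it is done.

Besides the shell and the picture viewer there is one more tool, called after ">>>" as name(argument=value, ...), one argument or row to a line, values as JSON. carry_out: Moves the arm, as the interface text tells. Its arguments: {"type":"object","properties":{"plan":{"type":"array"},"gripper":{"type":"number"}},"required":["plan"]}

```bash
mkdir -p pics; cat > h.py <<'E'
import numpy as np, cv2
from plant import bot
def cam(n):
    m=bot.camera_model(n); return [np.array(m[k],float) for k in("camera_matrix","dist","R","t")]
def ray(n,u,v,z):
    K,d,R,t=cam(n); p=cv2.undistortPoints(np.array([[[u,v]]],float),K,d)[0,0]
    c=-R.T@t; r=R.T@np.array([p[0],p[1],1]); return c+r*(z-c[2])/r[2]
def proj(n,X):
    K,d,R,t=cam(n); return cv2.projectPoints(np.array(X,float).reshape(-1,1,3),cv2.Rodrigues(R)[0],t,K,d)[0][:,0]
def save(n,f,crop=None,s=1):
    im=cv2.cvtColor(bot.capture(n),cv2.COLOR_RGB2BGR)
    if crop: x,y,w,h=crop; im=im[y:y+h,x:x+w]
    cv2.imwrite('pics/'+f,cv2.resize(im,None,fx=s,fy=s,interpolation=cv2.INTER_CUBIC))
E
python3 - <<'E'
from h import *
save('top','t0.png');save('scene','s0.png')
for n in('top','scene'):
    K,d,R,t=cam(n);print(n,-R.T@t,R[2],K[0,0])
print(bot.grip_point_offset,bot.get_obs())
E
```

```text
top [458.82668581  11.68946793 903.01424474] [ 0.11180426  0.01028808 -0.99367699] 363.2388289213556
scene [ 444.21682787 -836.12032714  715.88670079] [ 0.1261789   0.80075159 -0.58555596] 496.5000678662796
18.8 {'time': 0.1, 'joint_positions': array([-1.47000044e+00,  3.42640672e-01,  1.52487907e+00,  2.01265264e-05,
        1.27538189e+00, -1.46007041e-01]), 'dq': array([-0.00139908,  0.0006003 , -0.00157388, -0.00217625,  0.00028708,
        0.00122445]), 'tau': array([ 2.01208502e-03, -4.32004738e+01, -2.44696355e+01,  7.19288900e-02,
        5.26233972e-02, -5.59452951e-05]), 'tool_pos': array([ 128.24986071, -508.74671132,  226.13568171]), 'tcp_rot': array([-3.14030041e+00, -2.09483353e-04,  2.46796924e-01]), 'contact_force': array([-0.12587562, -1.21389466,  0.28539333]), 'moment': array([ 0.0156358 ,  0.04049974, -0.03012417]), 'finger_force': 0.0, 'grip_width': 91.82539377952239}
```

View pics/t0.png

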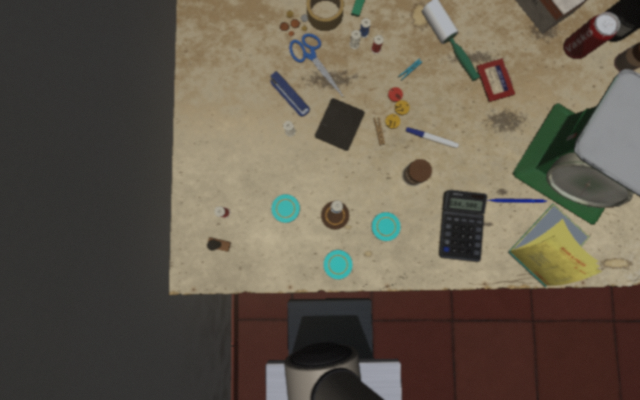

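View pics/s0.png

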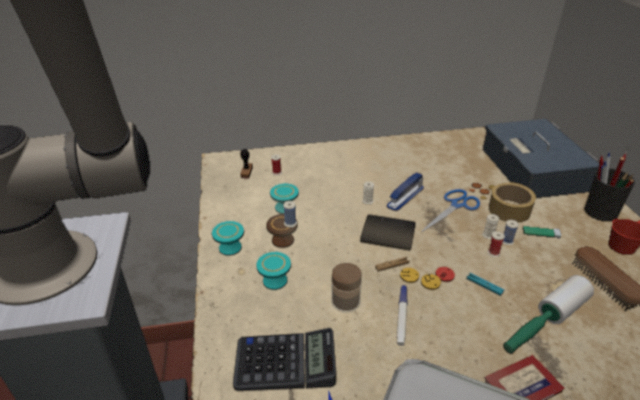

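The dark wooden stand, with the blue spool on it, is at top (335,213) and scene (283,228). The three look-alikes at top (286,208), (386,226) and (338,264) are turquoise, so they are ruled out. I'll confirm this in an enlarged crop.

```bash
python3 - <<'E'
from h import *
bot_t=cv2.cvtColor(bot.capture('top'),cv2.COLOR_RGB2BGR)[170:290,260:420]
s=cv2.cvtColor(bot.capture('scene'),cv2.COLOR_RGB2BGR)[165:295,205:365]
a=cv2.resize(bot_t[10:90,30:130],(800,640)[:2],interpolation=cv2.INTER_CUBIC)[0:600]
cv2.imwrite('pics/c1.png',cv2.resize(bot_t[15:75,40:120],(800,600),interpolation=cv2.INTER_CUBIC))
cv2.imwrite('pics/c2.png',cv2.resize(s[20:95,40:140],(800,600),interpolation=cv2.INTER_CUBIC))
E
```

```text
(no output)
```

View pics/c1.png

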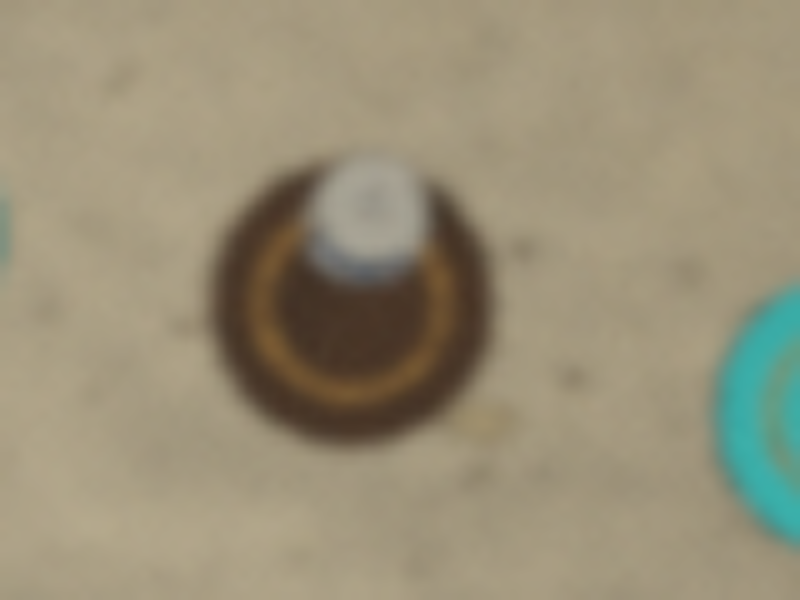

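View pics/c2.png

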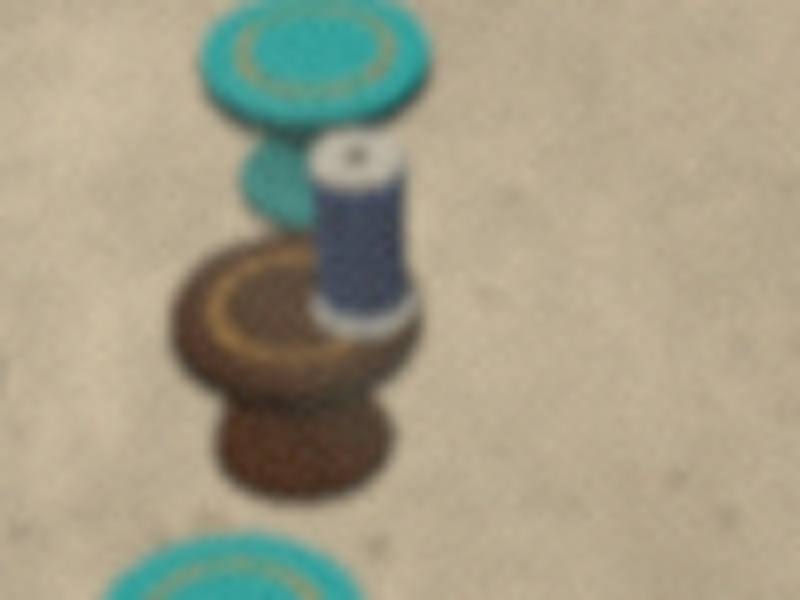

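The crop shows a dark wooden stand, its disc centred at crop (351,303) on top view with the brass ring visible. The blue spool's pale top is at (371,208), and in the scene crop it is at (357,158).

```bash
cat >> h.py <<'E'
def c1(x,y): return 300+(x+.5)/10-.5,185+(y+.5)/10-.5
def c2(x,y): return 245+(x+.5)/8-.5,185+(y+.5)/8-.5
E
python3 - <<'E'
from h import *
print('stand',ray('top',*c1(351,303),50),'ringB',ray('top',*c1(351,408),50),'discB',ray('top',*c1(351,443),50),'L/R',ray('top',*c1(212,303),50),ray('top',*c1(490,303),50))
print('spool top',ray('top',*c1(371,208),100),'L/R',ray('top',*c1(308,208),100),ray('top',*c1(433,208),100))
print('scene: spool',ray('scene',*c2(357,158),100),'ring L/R',ray('scene',*c2(206,305),50),'disc L/R',ray('scene',*c2(172,318),50),ray('scene',*c2(422,315),50))
print('bystanders jar',ray('top',419,171,79),'turq',ray('top',286,208,50),ray('top',386,226,50),ray('top',338,264,50))
print([ (np.round(p)) for p in proj('scene',[[414,25,50],[414,-9,50],[392,3,50]])])
E
```

```text
stand [498.96210985 -12.88510746  50.        ] ringB [474.44503753 -12.31143624  50.        ] discB [466.30741253 -12.12105906  50.        ] L/R [499.5978191   19.70865906  50.        ] [498.32656509 -45.44859545  50.        ]
spool top [517.53156733 -16.36170753 100.        ] L/R [517.80804855  -2.4199181  100.        ] [517.25954026 -30.07647077 100.        ]
scene: spool [516.00335164 -15.33625289 100.        ] ring L/R [474.32399048  -6.16447935  50.        ] disc L/R [464.94073722  -9.98791974  50.        ] [530.3909027  -20.81940336  50.        ]
bystanders jar [ 594.12322181 -207.45406888   79.        ] turq [517.29919888 101.19413203  50.        ] [ 470.63673063 -132.02270182   50.        ] [385.38977716 -17.96736689  50.        ]
[array([241., 217.]), array([242., 227.]), array([231., 224.])]
```

>>> carry_out(
  plan=[
    {"tx":31,"ty":36,"rz":-0.0206},
    {"tx":31,"ty":36,"rz":-0.0206},
    {"tx":31,"ty":36,"rz":-0.0206},
    {"tx":31,"ty":36,"rz":-0.0206},
    {"tx":31,"ty":36,"rz":-0.0206},
    {"tx":31,"ty":36,"rz":-0.0206},
    {"tx":31,"ty":36,"rz":-0.0206},
    {"tx":31,"ty":36,"rz":-0.0206},
    {"tx":31,"ty":36,"rz":-0.0206},
    {"tx":31,"ty":36,"rz":-0.0206},
    {"tx":31,"ty":36,"rz":-0.0206},
    {"tx":31,"ty":36,"rz":-0.0204},
  ],
  gripper=0.85,
)

```text
invalid input at $.plan[0]: expected keys tx, ty, tz, rx, ry, rz
```

>>> carry_out(
  plan=[
    {"tx":24,"ty":20,"ry":0.07},
    {"tx":24,"ty":20,"ry":0.07},
    {"tx":24,"ty":20,"ry":0.07},
    {},
    {},
    {},
  ],
)

```text
invalid input at $.plan[0]: expected keys tx, ty, tz, rx, ry, rz
```

All six keys are required.

>>> carry_out(
  plan=[
    {"tx":31,"ty":36,"tz":0,"rx":0,"ry":0,"rz":-0.02},
    {"tx":31,"ty":36,"tz":0,"rx":0,"ry":0,"rz":-0.02},
    {"tx":31,"ty":36,"tz":0,"rx":0,"ry":0,"rz":-0.02},
    {"tx":31,"ty":36,"tz":0,"rx":0,"ry":0,"rz":-0.02},
    {"tx":31,"ty":36,"tz":0,"rx":0,"ry":0,"rz":-0.02},
    {"tx":31,"ty":36,"tz":0,"rx":0,"ry":0,"rz":-0.02},
    {"tx":31,"ty":36,"tz":0,"rx":0,"ry":0,"rz":-0.02},
    {"tx":31,"ty":36,"tz":0,"rx":0,"ry":0,"rz":-0.02},
    {"tx":31,"ty":36,"tz":0,"rx":0,"ry":0,"rz":-0.02},
    {"tx":31,"ty":36,"tz":0,"rx":0,"ry":0,"rz":-0.02},
    {"tx":31,"ty":36,"tz":0,"rx":0,"ry":0,"rz":-0.02},
    {"tx":31,"ty":36,"tz":0,"rx":0,"ry":0,"rz":-0.027},
  ],
  gripper=0.85,
)

```text
time: 1.4
tool_pos: [501.2, -75.3, 226.7]
tcp_rot: [3.141, -0.0, -0.001]
contact_force: [-0.1, -0.6, 0.6]
grip_width: 13.9
finger_force: 0.0
```

>>> carry_out(
  plan=[
    {"tx":24,"ty":20,"tz":0,"rx":0,"ry":0.07,"rz":0},
    {"tx":24,"ty":20,"tz":0,"rx":0,"ry":0.07,"rz":0},
    {"tx":24,"ty":20,"tz":0,"rx":0,"ry":0.07,"rz":0},
    {"tx":0,"ty":0,"tz":0,"rx":0,"ry":0,"rz":0},
    {"tx":0,"ty":0,"tz":0,"rx":0,"ry":0,"rz":0},
    {"tx":0,"ty":0,"tz":0,"rx":0,"ry":0,"rz":0},
  ],
)

```text
time: 2.0
tool_pos: [571.6, -17.6, 226.8]
tcp_rot: [3.141, 0.21, -0.001]
contact_force: [0.2, -0.3, 0.4]
grip_width: 13.9
finger_force: 0.0
```

>>> carry_out(
  plan=[
    {"tx":0,"ty":1,"tz":-40,"rx":0,"ry":0,"rz":0},
    {"tx":0,"ty":0,"tz":-40,"rx":0,"ry":0,"rz":0},
    {"tx":0,"ty":0,"tz":-40,"rx":0,"ry":0,"rz":0},
    {"tx":0,"ty":0,"tz":-30,"rx":0,"ry":0,"rz":0},
    {"tx":0,"ty":0,"tz":-20,"rx":0,"ry":0,"rz":0},
    {"tx":-4,"ty":0,"tz":0,"rx":0,"ry":0,"rz":0},
    {"tx":-4,"ty":0,"tz":0,"rx":0,"ry":0,"rz":0},
    {"tx":-4,"ty":0,"tz":0,"rx":0,"ry":0,"rz":0},
    {"tx":-4,"ty":0,"tz":0,"rx":0,"ry":0,"rz":0},
    {"tx":0,"ty":0,"tz":0,"rx":0,"ry":0,"rz":0},
    {"tx":0,"ty":0,"tz":0,"rx":0,"ry":0,"rz":0},
  ],
)

```text
time: 3.1
tool_pos: [556.5, -16.1, 57.4]
tcp_rot: [3.141, 0.209, -0.0]
contact_force: [0.4, 0.7, 0.2]
grip_width: 13.8
finger_force: 0.0
```

```bash
python3 - <<'E'
from h import *
save('scene','s1.png',(245,185,100,75),8)
E
```

```text
(no output)
```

View pics/s1.png

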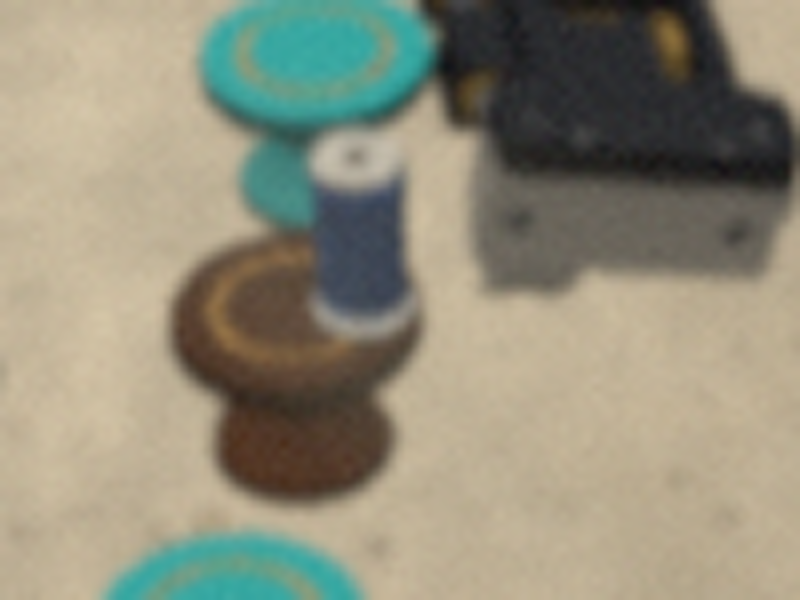

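The spool and stand have not moved. The fingers sit to the right, around (490-770, 100-290). I'll check where the TCP should project, because the block looks wider than the 19 mm pads.

```bash
python3 - <<'E'
from h import *
for P in([547,-42,59],[566,-42,55],[547,-42,100],[556,-16,57],[532,-13,50],[531,-16,58],[556+14,-111,123],[556-23,-111,130],[556+50,-111,120]):
    u=(proj('scene',P)[0]-[245,185])*8+3.5; print(P,u.round())
save('scene','s2.png',(230,90,160,120),5)
E
```

```text
[547, -42, 59] [495. 331.]
[566, -42, 55] [567. 335.]
[547, -42, 100] [491. 207.]
[556, -16, 57] [514. 272.]
[532, -13, 50] [424. 296.]
[531, -16, 58] [421. 280.]
[570, -111, 123] [627. 293.]
[533, -111, 130] [472. 288.]
[606, -111, 120] [775. 286.]
```

View pics/s2.png

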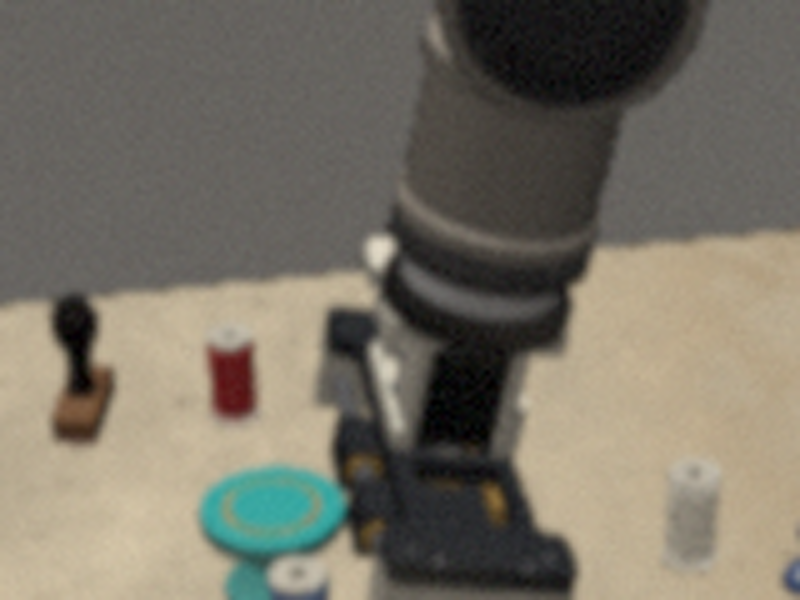

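The wide grey block is the gripper's body: its projected lower edge matches (472-775, 288). The finger stub is at the expected x. I'll nudge gently now.

>>> carry_out(
  plan=[
    {"tx":-3,"ty":0,"tz":-0.5,"rx":0,"ry":0,"rz":0},
    {"tx":-3,"ty":0,"tz":-0.5,"rx":0,"ry":0,"rz":0},
    {"tx":-3,"ty":0,"tz":0,"rx":0,"ry":0,"rz":0},
    {"tx":-3,"ty":0,"tz":0,"rx":0,"ry":0,"rz":0},
    {"tx":-2,"ty":0,"tz":0,"rx":0,"ry":0,"rz":0},
    {"tx":-1.5,"ty":0,"tz":0,"rx":0,"ry":0,"rz":0},
    {"tx":-1.5,"ty":0,"tz":0,"rx":0,"ry":0,"rz":0},
    {"tx":-1.5,"ty":0,"tz":0,"rx":0,"ry":0,"rz":0},
    {"tx":-1.5,"ty":0,"tz":0,"rx":0,"ry":0,"rz":0},
    {"tx":-1.5,"ty":0,"tz":0,"rx":0,"ry":0,"rz":0},
    {"tx":-1.5,"ty":0,"tz":0,"rx":0,"ry":0,"rz":0},
    {"tx":-1.5,"ty":0,"tz":0,"rx":0,"ry":0,"rz":0},
  ],
)

```text
time: 4.4
tool_pos: [531.7, -16.1, 55.7]
tcp_rot: [3.141, 0.21, -0.0]
contact_force: [0.5, -0.7, 0.3]
grip_width: 13.9
finger_force: 0.1
```

```bash
python3 - <<'E'
from h import *
save('scene','s3.png',(245,185,100,75),8)
E
```

```text
(no output)
```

View pics/s3.png

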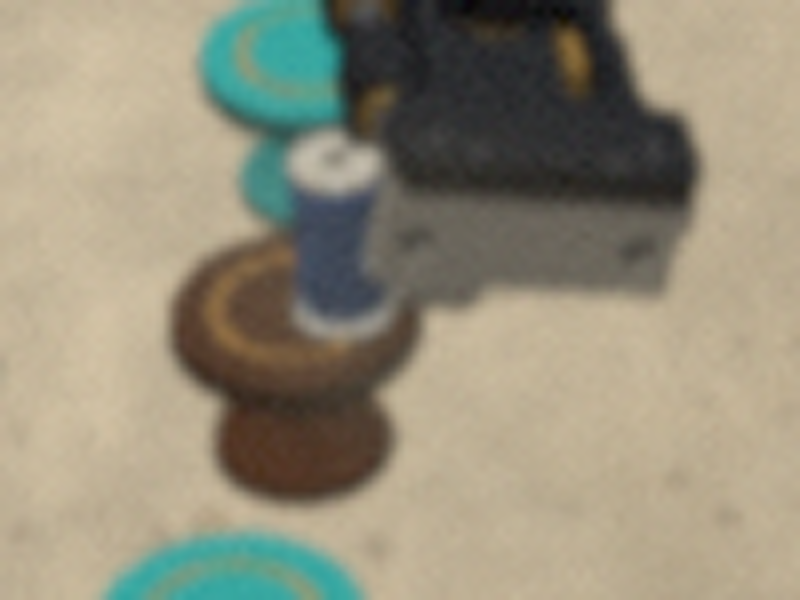

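The spool has slid about 5.5 mm (top 357→337 px) and is still upright, and the stand hasn't moved. Continuing.

>>> carry_out(
  plan=[
    {"tx":-1.5,"ty":0.4,"tz":0,"rx":0,"ry":0,"rz":0},
    {"tx":-1.5,"ty":0.4,"tz":0,"rx":0,"ry":0,"rz":0},
    {"tx":-1.5,"ty":0.4,"tz":0,"rx":0,"ry":0,"rz":0},
    {"tx":-1.5,"ty":0.4,"tz":0,"rx":0,"ry":0,"rz":0},
    {"tx":-1.5,"ty":0.4,"tz":0,"rx":0,"ry":0,"rz":0},
    {"tx":-1.5,"ty":0.4,"tz":0,"rx":0,"ry":0,"rz":0},
    {"tx":-1.5,"ty":0.4,"tz":0,"rx":0,"ry":0,"rz":0},
    {"tx":-1,"ty":0,"tz":0,"rx":0,"ry":0,"rz":0},
    {"tx":-0.5,"ty":0,"tz":0,"rx":0,"ry":0,"rz":0},
    {"tx":0,"ty":0,"tz":0,"rx":0,"ry":0,"rz":0},
    {"tx":0,"ty":0,"tz":0,"rx":0,"ry":0,"rz":0},
  ],
)

```text
time: 5.55
tool_pos: [519.8, -13.3, 55.7]
tcp_rot: [3.141, 0.21, -0.0]
contact_force: [0.2, 0.0, 0.0]
grip_width: 13.7
finger_force: 0.0
```

>>> carry_out(
  plan=[
    {"tx":2,"ty":0,"tz":0,"rx":0,"ry":0,"rz":0},
    {"tx":4,"ty":0,"tz":0,"rx":0,"ry":0,"rz":0},
    {"tx":10,"ty":0,"tz":0,"rx":0,"ry":0,"rz":0},
    {"tx":20,"ty":0,"tz":0,"rx":0,"ry":0,"rz":0},
    {"tx":20,"ty":0,"tz":0,"rx":0,"ry":0,"rz":0},
    {"tx":0,"ty":0,"tz":40,"rx":0,"ry":0,"rz":0},
    {"tx":10,"ty":0,"tz":45,"rx":0,"ry":0,"rz":0},
    {"tx":0,"ty":-45,"tz":20,"rx":0,"ry":0,"rz":0},
    {"tx":0,"ty":-45,"tz":20,"rx":0,"ry":0,"rz":0},
    {"tx":0,"ty":-48,"tz":0,"rx":0,"ry":0,"rz":0},
    {"tx":0,"ty":-48,"tz":0,"rx":0,"ry":0,"rz":0},
    {"tx":0,"ty":-48,"tz":0,"rx":0,"ry":0,"rz":0},
  ],
)

```text
time: 6.75
tool_pos: [585.8, -249.2, 181.0]
tcp_rot: [3.141, 0.21, -0.0]
contact_force: [1.1, 0.1, -0.3]
grip_width: 13.5
finger_force: 0.0
```

```bash
python3 - <<'E'
from h import *
a,b=[cv2.cvtColor(bot.capture(n),cv2.COLOR_RGB2BGR) for n in('top','scene')]
f=lambda i:cv2.resize(i,(400,600),interpolation=cv2.INTER_CUBIC)
cv2.imwrite('pics/e1.png',np.hstack([f(a[185:245,315:355]),f(b[185:260,255:305])]))
E
```

```text
(no output)
```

View pics/e1.png

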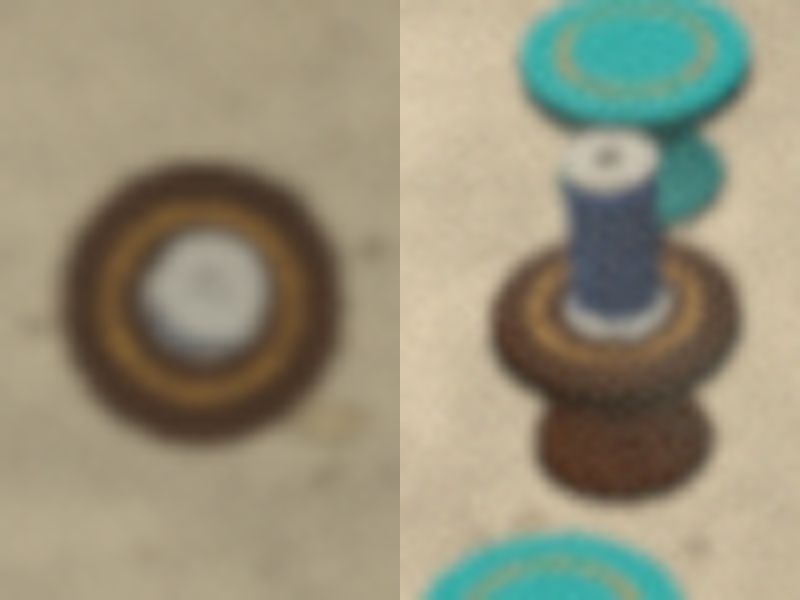

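The spool stands upright inside the ring. Its top is at crop (208,293), which gives about (498.5, -13.5) against the stand's centre at (498.5, -13). The dark gap shows all round, and the stand hasn't moved (disc still spans 160-443).

```bash
python3 -c "from plant import bot; print(bot.close_job())"
```

```text
the job is handed in; nothing more can be done
None
```

The blue spool now stands upright, wholly inside the brass ring and about 0.5 mm from the stand's centre; the stand did not move, the arm is clear of everything, and the job is handed in.

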